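# Centre-punch a brass tag through the drill bush of a jig

## Robot

A 6-joint arm with a two-finger parallel gripper is mounted at the origin on the work surface. World frame = base frame: x ahead of the robot, y to its left, z up, the work surface at z = 0. Lengths are in mm, angles in rad, forces in N, time in s.
With the tool pointing down it reaches from about 300 to 775 mm from the base axis. Payload 14.6 kg.
Tool frame: the origin (TCP) lies on the centre line of the jaws, within the pads' length; the fingertips stand 8 mm ahead of it and the grasp point (between the pads) lies 11 mm behind it; z points along the fingers, y is the line along which they close (so a half turn about z gives the same grasp; the last joint's range is limited). The gripper opens to 94 mm and grips with 3 to 60 N. Pads are 16 mm wide; open, the fingers measure 119 mm over their backs; the gripper's body (75 mm by 177 mm) begins 78 mm behind the grasp point.
Start: joints at [1.075, 0.3, 1.521, -0, 1.321, -0.067], TCP at [228.675, 500.197, 213.446] pointing down, gripper open.
Joint ranges: [-3.03, 3.03], [-0.79, 2.21], [0.23, 2.52], [-1.04, 4.18], [0, 3.07], [-2.55, 2.55]. Speed limits (rad/s): [2.22, 2.22, 2.57, 3.14, 3.14, 3.14].

## Interface

Orientations are given as [roll, pitch, yaw] about the fixed x, y, z axes, in that order (R = Rz(yaw) Ry(pitch) Rx(roll)).
In Python, from cell import manip gives the robot as it stands.
- The arm moves only by the tool jog_arm, never from a script. Its argument "rows" is one flat list of numbers, 7 for each row, row after row: the shift along the world's x, y, z in cm, then the turn, a rotation vector about the world's x, y, z in rad, then the closure, from 0 (fully open) to 1 (shut). In form: [dx, dy, dz, rx, ry, rz, fingers, dx, dy, dz, rx, ry, rz, fingers, ...]. A call has 1 to 20 rows; each row shifts and turns the commanded pose from where the row before left it; what a row does not reach is not made up. A row lasts 1/12 s, in which the tool goes at most 41.7 mm and 7.16 degrees, less where a joint would pass 70% of its speed; a pose out of reach is approached as far as the arm can. A call with a gripper value outside its range is refused whole. The fingers move at their own pace and stop on an object; "newtons" is the grip in N (left out, the last holds). Time passes only in rows, so rows that do not move let the fingers close. It gives the time, the measured TCP pose, the force, the opening and the grip force at its end, in the units of the state.
- manip.read_state(): the state, without advancing time (a new reading comes with each control period).
- manip.camera(name): name is "side" or "top"; returns (picture, depth): 480x640x3 uint8, blue, green, red; 480x640 float32, mm along the optical axis (not along the pixel's ray), 0 where there is no reading.
- manip.camera_model(name): a dict with "K" (3x3 intrinsics, pixels), "R" (3x3) and "t" (3): a world point X has camera coordinates R X + t. Camera axes: x right, y down, z forward; pixel columns grow to the right and rows downward; lengths in mm; the calibration is good to about 2 mm. A picture is of the moment at which its call begins. camera_model takes no time and is no camera call.
- manip.sign_off(): hands the job in; it is judged then, once.
The state is a dict: "clock": time; "joints": joint angles; "qd": joint speeds; "effort": joint torques, N m; "eef_pos": TCP position; "eef_rot": TCP orientation; "wrist_force": force on the tool from outside, world axes, zero at the start; "moment": the same for the moment, N m; "finger_gap": finger opening in mm; "finger_force": force on a finger pad.
Only numpy, scipy, OpenCV 4.12 (cv2) and the standard library are available. Lean on these libraries where they do the work, as an engineer would, in place of code of your own. Each camera call takes 0.05 s, during which the arm holds its last target. There are 200 camera calls.

## Task

Mark the brass tag for drilling: take the automatic centre punch out of the wooden stand, put its point down the drill bush of the steel jig until it stands on the tag, and press straight down until the punch's spring trips with a snap; stop pressing at the snap, do not lean on it. Then stand the punch back in its own hole in the wooden stand, upright and right down on its shoulder, and let go. Leave the other things on the bench where they lie.

Things in the scene. Friction and masses are not known exactly. Their poses are not given: they have to be found in the camera images.
- punch: Automatic centre punch, round, about 0.17 kg, standing point down in the wooden stand. z: up its axis. Origin: centre of the flat shoulder between grip and nose; in the stand the shoulder rests on the stand's top (70 mm over the bench). Above the origin: steel grip, diameter 18 mm, brass cap of the same diameter from 45 to 62 mm (top). Grip it hard: it must not slip when pressed.
- punch_nose (a point): Lower end of the punch's nose, 20 mm below the shoulder. Nose: diameter 12 mm for 8 mm below the shoulder, then tapering to 7.4 mm here. Below sticks out a hard steel pin, diameter 6 mm, with a conical point (last 4.5 mm). Pins are changed and reground, so its length is unknown: sprung out, its tip is 26 to 38 mm below this point (hidden in the stand's hole at the start).
- punch_pin (a joint): Stroke of the punch's pin (m): 0 sprung out, growing as it is pushed up into the nose. The push needed is about 4 N at first, rising steadily to 7 N at 0.004 and 11 N at 0.006, where the spring trips; it then falls away to 3 N at 0.009. Snapped from 0.0082 on; hard stop at 0.0094, where the force climbs steeply again. The pin springs out again when the load is taken off.
- jig: Drilling jig: steel block 110 x 80 x 20 mm (x, y, z), fixed to the bench; origin: centre of its underside. A brass tag lies on it along x; a steel bar 26 x 80 x 10 mm bridges the tag along y, its top 35 mm up, centred at x = +18 mm, with a screw head to 39 mm at each end (31 mm from the bush). A small clamp knob at the +y side is lower than 36 mm.
- bush (a point): Centre of the upper end of the jig's drill bush, the dark hardened ring (collar 20 mm across) in the middle of the bar, at (18, 0, 39) mm in the jig's frame; z up. Bore 7.8 mm across, widening to a 10 mm funnel mouth over the top 2.5 mm, open below. The tag's upper face is 16 mm below this point.
- tag: Brass tag, 86 x 30 x 3 mm with round ends, clamped flat on the jig under the bar; origin on its underside, z up, x lengthwise. Fixed to the jig.
- stand: Wooden punch stand, a fixed pale block 56 x 140 x 70 mm (x, y, z); origin: centre of its underside. The punch's hole is in its +y half; four ball-ended steel doming punches stand in its -y half, 58 mm and more from that hole and up to 46 mm above its top.
- stand_hole (a point): Centre of the mouth of the punch's hole in the top of the wooden stand, at (0, 42, 70) mm in the stand's frame; z up. The hole is 15 mm across and 64 mm deep, so the 12 mm nose stands in it with some play.
- ring_band: Bystander: plain finger ring, 21 mm across, 6 mm high, lying flat on the bench between jig and stand. Origin: centre of its underside.
- tin: Bystander: round aluminium tin, 50 mm across, 22 mm high, between jig and stand. Origin: centre of its underside.
- oilstone: Bystander: blue sharpening stone on a dark wooden base, 150 x 50 x 28 mm, on the bench behind. Origin: centre of its underside.
- flat_file: Bystander: small flat file with wooden handle, 190 mm long, lying at the right (-y). Origin: under its middle.
- hammer: Bystander: small hammer, 210 mm long, lying at the left (+y). Origin: under its middle.
- saw_frame: Bystander: piercing-saw frame, steel bow with wooden handle, 250 mm long, lying flat at the back. Origin: on the bench under the blade.
Mind the look-alikes: they are no part of the job. Leave any blue or red look-alike of the punch alone.

How it is judged:
By the outcome, as a careful person would: the job done as asked, in the order asked, and still so for the second after the job is handed in, with the robot touching nothing.
It also fails if it takes over 72 s, if anything falls off the work surface, if the arm or the gripper's body presses on something with over 40 N, if the wrist force passes 120 N, or if a joint passes its speed limit or range.

## Working session

There is one attempt and no reset: what is moved stays moved. The work goes in short steps, Python scripts to look and compute and a tool call to move; the robot and the scene stay as the last step left them, time stands still between calls to the robot, and variables do not carry over. Pictures are saved under pics/ and viewed, at most 10 in all, crops included, and the job is handed in when it is done.

Besides the shell and the picture viewer there is one more tool, called after ">>>" in YAML: its name, and indented under it one key for each argument. jog_arm: Moves the arm, as the interface text tells. Its arguments: {"type":"object","properties":{"rows":{"type":"array"},"newtons":{"type":"number"}},"required":["rows"]}

```bash
mkdir -p pics; cat > h.py <<'E'
import numpy as np, cv2
from cell import manip
def shot(n):
    im,d=manip.camera(n); np.savez('last_%s.npz'%n,im=im,d=d); return im,d
def world(n,u,v,z):
    m=manip.camera_model(n);K,R,t=map(np.array,(m['K'],m['R'],m['t']))
    return R.T@(np.linalg.inv(K)@[u*z,v*z,z]-t)
def onplane(n,u,v,h):
    m=manip.camera_model(n);K,R,t=map(np.array,(m['K'],m['R'],m['t']))
    r=R.T@np.linalg.inv(K)@[u,v,1];c=-R.T@t
    return c+r*(h-c[2])/r[2]
def proj(n,X):
    m=manip.camera_model(n);K,R,t=map(np.array,(m['K'],m['R'],m['t']))
    p=K@(R@np.array(X)+t);return p[:2]/p[2]
def cloud(n,d):
    m=manip.camera_model(n);K,R,t=map(np.array,(m['K'],m['R'],m['t']))
    v,u=np.mgrid[:480,:640];p=np.stack([u*d,v*d,d],-1)@np.linalg.inv(K).T-t
    return p@R
E
python3 - <<'E'
from h import *
for n in ('top','side'):
    im,d=shot(n);cv2.imwrite(f'pics/{n}0.png',im)
    m=manip.camera_model(n);print(n,np.round(m['K'],1).tolist(),np.round(-np.array(m['R']).T@m['t']),np.round(m['R'],2).tolist())
s=manip.read_state();print({k:np.round(v,3).tolist() for k,v in s.items()})
E
```

```text
top [[443.5, 0.0, 323.3], [0.0, 443.5, 242.9], [0.0, 0.0, 1.0]] [ 361.   18. 1322.] [[-0.02, -1.0, 0.02], [-0.98, 0.02, -0.17], [0.17, -0.02, -0.98]]
side [[564.0, 0.0, 321.1], [0.0, 564.0, 243.9], [0.0, 0.0, 1.0]] [-206. -859.  734.] [[0.74, -0.67, 0.01], [-0.32, -0.37, -0.87], [0.59, 0.64, -0.49]]
{'clock': 0.1, 'joints': [1.075, 0.3, 1.522, -0.0, 1.321, -0.067], 'qd': [-0.002, -0.0, -0.002, 0.0, -0.002, -0.0], 'effort': [0.001, -53.264, -35.329, 0.071, 0.023, -0.0], 'eef_pos': [228.581, 500.016, 212.955], 'eef_rot': [-3.141, -0.0, 2.713], 'wrist_force': [-0.428, -0.472, -0.274], 'moment': [-0.013, 0.015, -0.054], 'finger_force': 0.0, 'finger_gap': 93.812}
```

View pics/top0.png

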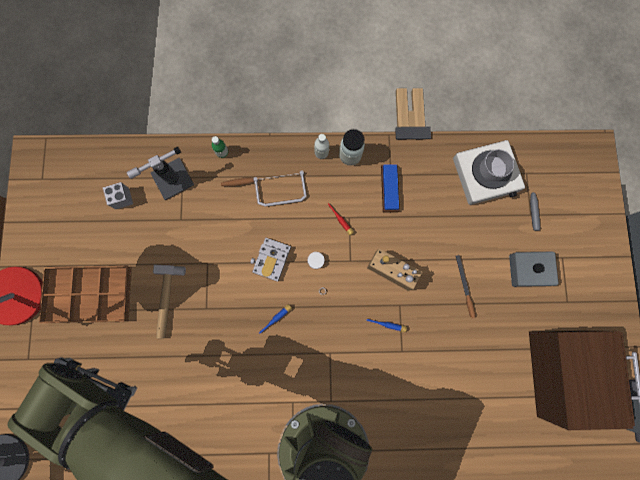

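View pics/side0.png

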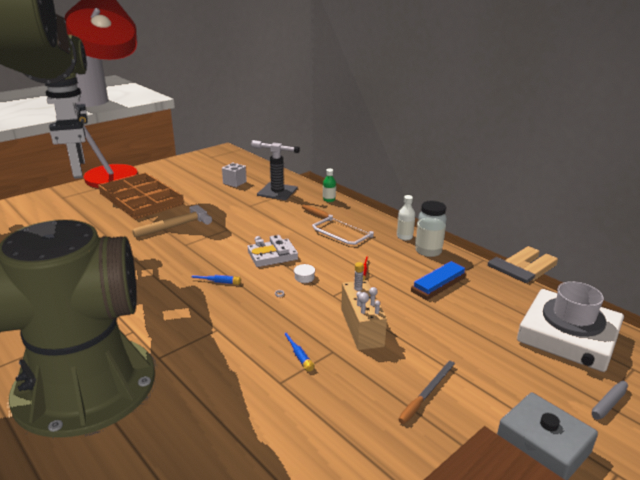

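Top view: jig at (271,259), stand at (396,269), and the standing punch near (381,257). The other candidates are blue punches lying at (277,318) and (388,325) and a red one at (341,218). The steel/brass one standing in the stand's hole fits the description; I'll confirm it in a crop.

```bash
python3 - <<'E'
from h import *
t=np.load('last_top.npz');s=np.load('last_side.npz')
a=cv2.resize(t['im'][230:300,240:340],(800,560)[:2] and (400,280),interpolation=cv2.INTER_CUBIC)
b=cv2.resize(t['im'][230:300,350:450],(400,280),interpolation=cv2.INTER_CUBIC)
c=cv2.resize(s['im'][225:295,230:330],(400,280),interpolation=cv2.INTER_CUBIC)
e=cv2.resize(s['im'][255:350,310:446],(400,280),interpolation=cv2.INTER_CUBIC)
cv2.imwrite('pics/crop1.png',np.vstack([np.hstack([a,b]),np.hstack([c,e])]))
for n,z in (('top',t),('side',s)):
    P=cloud(n,z['d'])
    for nm,lo,hi in (('stand top',60,76),('above stand',80,140)):
        box=(P[...,0]>250)&(P[...,0]<480)&(P[...,1]<-80)&(P[...,1]>-300)
        m=box&(P[...,2]>lo)&(P[...,2]<hi)&(z['d']>0)
        if m.sum()>5:
            q=P[m];v,u=np.nonzero(m);print(n,nm,m.sum(),q.mean(0).round(1),q.min(0).round(1),q.max(0).round(1),cv2.minAreaRect(q[:,:2].astype(np.float32)))
            if lo==80:
                k=q[:,2]>125;print(' top part',q[k].mean(0).round(1),k.sum())
    box=(P[...,0]>300)&(P[...,0]<520)&(P[...,1]<220)&(P[...,1]>50)
    for lo,hi in ((12,24),(30,45)):
        m=box&(P[...,2]>lo)&(P[...,2]<hi)&(z['d']>0)
        q=P[m];print(n,'jig',lo,m.sum(),q.mean(0).round(1),q.min(0).round(1),q.max(0).round(1),cv2.minAreaRect(q[:,:2].astype(np.float32)))
E
```

```text
top stand top 142 [ 466.3 -245.1   71.2] [ 446.2 -277.1   61.1] [ 479.9 -203.2   75.9] ((462.4734191894531, -240.55499267578125), (33.50885772705078, 73.96614837646484), 1.4496086835861206)
top above stand 48 [ 471.7 -241.9  112.8] [ 462.4 -254.5   84.5] [ 479.9 -220.5  121. ] ((475.26806640625, -237.61241149902344), (32.21434020996094, 17.438823699951172), 54.048702239990234)
 top part [nan nan nan] 0
top jig 12 345 [445.3 136.2  19.3] [331.4  85.6  12.2] [519.5 196.3  23.9] ((429.76336669921875, 138.18881225585938), (189.0043487548828, 99.67807006835938), 5.6227707862854)
top jig 30 4 [501.4 149.8  31.3] [494.2 136.7  30.1] [506.1 160.2  32. ] ((498.8038635253906, 149.283203125), (23.67201042175293, 11.310218811035156), 81.57516479492188)
side stand top 333 [ 465.5 -253.5   68.9] [ 442.9 -284.3   60.1] [ 479.9 -202.8   75.8] ((478.0234069824219, -244.07212829589844), (72.23938751220703, 41.34668731689453), 59.86133575439453)
side above stand 134 [ 469.4 -246.2  103.3] [ 460.4 -256.9   80.1] [ 480.  -220.3  118.9] ((470.1775207519531, -238.61871337890625), (36.64461898803711, 19.552196502685547), 89.93632507324219)
 top part [nan nan nan] 0
side jig 12 382 [449.8 129.4  18.4] [331.9  80.7  12. ] [519.9 198.2  23.9] ((431.8282470703125, 136.42706298828125), (189.4166259765625, 101.62776184082031), 7.728404521942139)<stdin>:16: RuntimeWarning: Mean of empty slice.
  ret = um.true_divide(
<stdin>:20: RuntimeWarning: Mean of empty slice.
Traceback (most recent call last):
ValueError: zero-size array to reduction operation minimum which has no identity
```

View pics/crop1.png

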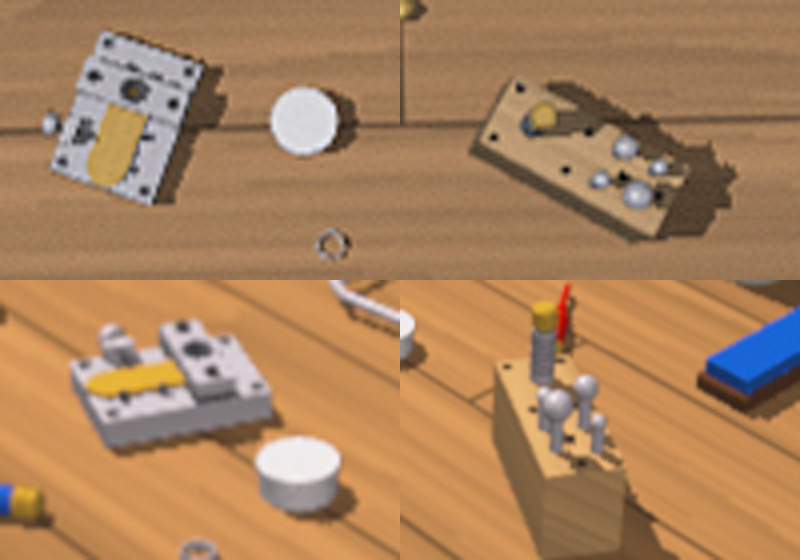

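Confirmed: the steel-bodied, brass-capped punch stands at top px (386,259) and side px (359,265). The bush is the dark ring at top px (273.5,252.5) and side px (279,242). Next I'll measure it more precisely.

```bash
cat >> h.py <<'E'
def tri(ut,us):
    A=[];b=[]
    for n,(u,v) in (('top',ut),('side',us)):
        m=manip.camera_model(n);K,R,t=map(np.array,(m['K'],m['R'],m['t']))
        P=K@np.c_[R,t]
        for r,c in ((0,u),(1,v)):
            q=P[r]-c*P[2];w=1/np.linalg.norm(q[:3])*m['K'][0][0];A.append(q[:3]*w);b.append(-q[3]*w)
    x,*_=np.linalg.lstsq(np.array(A),np.array(b),rcond=None);return x
E
python3 - <<'E'
from h import *
t=np.load('last_top.npz');s=np.load('last_side.npz')
def blob(im,mask,u0,u1,v0,v1):
    m=np.zeros(mask.shape,bool);m[v0:v1,u0:u1]=mask[v0:v1,u0:u1]
    n,l,st,c=cv2.connectedComponentsWithStats(m.astype(np.uint8));i=1+np.argmax(st[1:,4]);return c[i],st[i].tolist()
def hsv(im):return cv2.cvtColor(im,cv2.COLOR_BGR2HSV)
for n,z,cap,bu in (('top',t,(378,394,250,268),(268,280,247,259)),('side',s,(350,368,258,275),(272,288,235,249))):
    h=hsv(z['im']);y=(h[...,0]>15)&(h[...,0]<32)&(h[...,1]>150)&(h[...,2]>60)
    if n=='side':print(h[258:275,354:366,0:3][::2,::2].tolist()[:4])
    print(n,'cap',blob(z['im'],y,*cap))
    print(n,'bush dark',blob(z['im'],h[...,2]<115,*bu))
    P=cloud(n,z['d']);ok=z['d']>0
    for nm,x0,x1,y0,y1,lo,hi in (('standtop',420,580,-300,-100,66,74),('cap',450,580,-220,-120,122,140),('jigtop',400,600,70,220,17,23),('bar',400,600,70,220,32,42)):
        m=ok&(P[...,0]>x0)&(P[...,0]<x1)&(P[...,1]>y0)&(P[...,1]<y1)&(P[...,2]>lo)&(P[...,2]<hi)
        q=P[m]
        if len(q)>3:print(n,nm,len(q),q.mean(0).round(1),np.round(np.ravel(cv2.boxPoints(cv2.minAreaRect(q[:,:2].astype(np.float32)))),0).tolist(),cv2.minAreaRect(q[:,:2].astype(np.float32)))
print('bush tri',tri((273.5,252.5),(279.25,242)).round(1),onplane('top',273.5,252.5,38).round(1),onplane('side',279.25,242,38).round(1))
print('cap tri',tri((386,258.75),(359,265.2)).round(1),onplane('top',386,258.75,132).round(1),onplane('side',359,265.2,127).round(1))
E
```

```text
top cap (array([383.5, 260.5]), [383, 260, 2, 2, 2])
top bush dark (array([273.03030303, 252.18181818]), [270, 250, 7, 6, 33])
top standtop 613 [ 503.1 -213.3   71.1] [444.0, -261.0, 493.0, -290.0, 564.0, -168.0, 514.0, -140.0] ((503.8443908691406, -214.67822265625), (140.37094116210938, 57.29621124267578), 59.77180099487305)
top cap 42 [ 524.6 -177.7  132.2] [514.0, -184.0, 529.0, -189.0, 535.0, -173.0, 519.0, -168.0] ((524.2359008789062, -178.59268188476562), (17.420333862304688, 16.544431686401367), 71.97467803955078)
top jigtop 362 [533.2 138.2  20.8] [400.0, 195.0, 401.0, 86.0, 600.0, 88.0, 599.0, 197.0] ((500.1947326660156, 141.33888244628906), (199.31008911132812, 109.6131362915039), 0.5741378664970398)
top bar 250 [556.9 143.9  37. ] [499.0, 117.0, 560.0, 94.0, 592.0, 182.0, 531.0, 204.0] ((545.5603637695312, 149.31153869628906), (93.40850830078125, 64.79692840576172), 69.96099090576172)
[[[15, 149, 206], [15, 149, 212], [15, 149, 209], [14, 149, 202], [15, 148, 200], [14, 151, 205]], [[15, 149, 198], [15, 147, 198], [15, 148, 207], [15, 148, 210], [15, 151, 205], [11, 167, 2
[... 567 characters left out ...]
 128.8] [512.0, -187.0, 531.0, -193.0, 536.0, -177.0, 517.0, -171.0] ((524.0023803710938, -181.96566772460938), (16.68443489074707, 20.78731918334961), 72.2155532836914)
side jigtop 393 [529.9 132.5  20.6] [400.0, 197.0, 400.0, 83.0, 600.0, 84.0, 599.0, 199.0] ((499.747802734375, 140.73851013183594), (199.43594360351562, 114.79195404052734), 0.39739733934402466)
side bar 203 [556.2 138.8  36.4] [497.0, 113.0, 559.0, 90.0, 592.0, 179.0, 531.0, 202.0] ((544.8097534179688, 145.90316772460938), (94.99759674072266, 65.81529998779297), 69.57037353515625)
bush tri [560.3 134.2  36.8] [559.1 134.7  38. ] [559.6 132.1  38. ]
cap tri [ 523.7 -179.8  127.7] [ 522.6 -178.6  132. ] [ 525.  -179.2  127. ]
```

>>> jog_arm:
  rows: [1.48,-3.4,0,0,0,-0.0833,0,1.48,-3.4,0,0,0,-0.0833,0,1.48,-3.4,0,0,0,-0.0833,0,1.48,-3.4,0,0,0,-0.0833,0,1.48,-3.4,0,0,0,-0.0833,0,1.48,-3.4,0,0,0,-0.0833,0,1.48,-3.4,0,0,0,-0.0833,0,1.48,-3.4,0,0,0,-0.0833,0,1.48,-3.4,0,0,0,-0.0833,0,1.48,-3.4,0,0,0,-0.0833,0,1.48,-3.4,0,0,0,-0.0833,0,1.48,-3.4,0,0,0,-0.0833,0,1.48,-3.4,0,0,0,-0.0833,0,1.48,-3.4,0,0,0,-0.0833,0,1.48,-3.4,0,0,0,-0.0833,0,1.48,-3.4,0,0,0,-0.0833,0,1.48,-3.4,0,0,0,-0.0833,0,1.48,-3.4,0,0,0,-0.0833,0,1.48,-3.4,0,0,0,-0.0833,0,1.48,-3.4,0,0,0,-0.0833,0]

```text
clock: 1.77
eef_pos: [524.9, -181.7, 213.1]
eef_rot: [-3.141, 0.0, 1.042]
wrist_force: [0.7, 0.0, -0.3]
finger_gap: 94.2
finger_force: 0.0
```

>>> jog_arm:
  rows: [0,0,0,0,0,0,0,0,0,0,0,0,0,0,0,0,0,0,0,0,0]

```text
clock: 2.02
eef_pos: [524.3, -179.4, 213.0]
eef_rot: [-3.141, -0.0, 1.048]
wrist_force: [-0.3, -0.4, -0.1]
finger_gap: 94.2
finger_force: 0.0
```

>>> jog_arm:
  rows: [0,0,-2,0,0,0,0,0,0,-2,0,0,0,0,0,0,-2,0,0,0,0,0,0,-2,0,0,0,0,0,0,-1.5,0,0,0,0,0,0,-1.5,0,0,0,0,0,0,-1,0,0,0,0,0,0,-1,0,0,0,0,0,0,0,0,0,0,0,0,0,0,0,0,0,0]

```text
clock: 2.85
eef_pos: [524.7, -179.5, 83.7]
eef_rot: [-3.141, -0.0, 1.047]
wrist_force: [0.3, -0.6, 0.6]
finger_gap: 93.8
finger_force: 0.0
```

```bash
python3 - <<'E'
from h import *
t,_=shot('top');s,_=shot('side')
a=cv2.resize(t[225:295,340:440],(400,280),interpolation=cv2.INTER_CUBIC)
e=cv2.resize(s[225:323,300:440],(400,280),interpolation=cv2.INTER_CUBIC)
cv2.imwrite('pics/g1.png',np.hstack([a,e]))
E
```

```text
(no output)
```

View pics/g1.png

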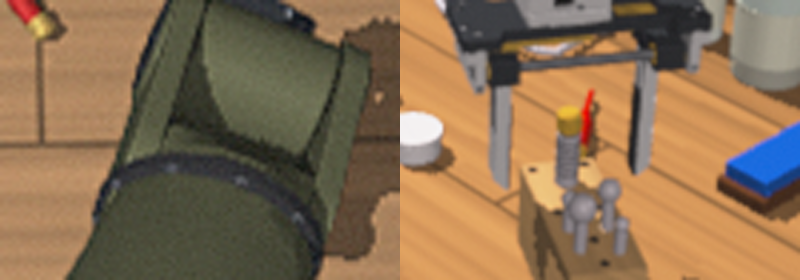

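The side crop shows the punch (568,150) centred between the fingers (500 and 640), with nothing touching. The top view is hidden by the arm. Closing now.

>>> jog_arm:
  rows: [0,0,0,0,0,0,0.5,0,0,0,0,0,0,0.7,0,0,0,0,0,0,0.75,0,0,0,0,0,0,0.8,0,0,0,0,0,0,0.85,0,0,0,0,0,0,1,0,0,0,0,0,0,1,0,0,0,0,0,0,1,0,0,0,0,0,0,1,0,0,0,0,0,0,1]
  newtons: 60

```text
clock: 3.78
eef_pos: [524.7, -179.8, 83.5]
eef_rot: [3.142, -0.0, 1.047]
wrist_force: [-0.1, 0.8, 0.2]
finger_gap: 30.7
finger_force: 0.0
```

>>> jog_arm:
  rows: [0,0,0,0,0,0,1,0,0,0,0,0,0,1,0,0,0,0,0,0,1,0,0,0,0,0,0,1,0,0,0,0,0,0,1,0,0,0,0,0,0,1]

```text
clock: 4.28
eef_pos: [524.6, -179.8, 83.4]
eef_rot: [-3.141, 0.0, 1.047]
wrist_force: [-1.0, 0.3, 0.9]
finger_gap: 17.4
finger_force: 60.0
```

>>> jog_arm:
  rows: [0,0,0.3,0,0,0,1,0,0,0.7,0,0,0,1,0,0,1,0,0,0,1,0,0,1,0,0,0,1,0,0,1,0,0,0,1,0,0,1,0,0,0,1,0,0,1,0,0,0,1,0,0,1,0,0,0,1,0,0,1,0,0,0,1,0,0,0.5,0,0,0,1,0,0,0,0,0,0,1,0,0,0,0,0,0,1]

```text
clock: 5.28
eef_pos: [524.6, -179.8, 168.4]
eef_rot: [3.142, -0.0, 1.047]
wrist_force: [0.0, 0.3, -1.7]
finger_gap: 17.2
finger_force: 60.0
```

```bash
python3 - <<'E'
from h import *
s,d=shot('side')
st=manip.read_state();p=np.array(st['eef_pos']);print(p,st['wrist_force'],st['finger_gap'])
for k in (8,0,-13,-33,-60,-70):print(k,proj('side',p+[0,0,k]).round(1))
u,v=map(int,proj('side',p+[0,0,-30]))
x0,y0=u-33,v-30
cv2.imwrite('pics/pin1.png',cv2.resize(s[y0:y0+60,x0:x0+66],None,fx=10,fy=10,interpolation=cv2.INTER_CUBIC));print(x0,y0)
E
```

```text
[ 524.4767143  -179.71729227  168.00742133] [ 0.10303498 -0.02856906 -2.16983308] 17.146033838472995
8 [360.1 244.7]
0 [359.9 248.1]
-13 [359.6 253.7]
-33 [359.2 262.1]
-60 [358.6 273.2]
-70 [358.4 277.2]
326 230
```

View pics/pin1.png

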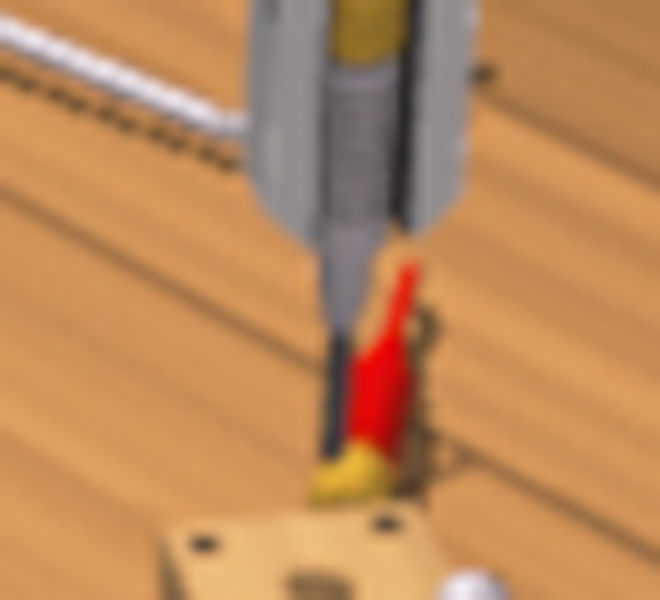

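The side crop shows the punch held: collar near (360,130), nose end at (340,330), pin tip near (332,458), so the pin is about 30 mm or longer. It looks slightly tilted against the fingers, so I'll fit its axis from depth.

```bash
cat >> h.py <<'E'
def axis(nshot=4,verbose=True):
    """fit punch axis from side depth; returns point list"""
    st=manip.read_state();p=np.array(st['eef_pos'])
    ds=[];ims=[]
    for _ in range(nshot):
        im,d=manip.camera('side');ds.append(d);ims.append(im)
    d=np.median(ds,0);im=np.mean(ims,0);P=cloud('side',d)
    m=manip.camera_model('side');R=np.array(m['R']);zc=(R@p+m['t'])[2]
    np.savez('ax.npz',d=d,im=im,p=p)
    return p,d,im,P,zc
E
python3 - <<'E'
from h import *
p,d,im,P,zc=axis()
print(p,zc)
for v in range(226,284,3):
    row=[]
    for u in range(350,372):
        row.append('%4d'%(d[v,u]-zc) if abs(d[v,u]-zc)<60 else '   .')
    print(v,''.join(row))
print(im[226:284:3,350:372].mean(-1).astype(int))
E
```

```text
[ 524.4767143  -179.71729227  168.00742133] 1143.8734221019172
226    . -24 -30 -38 -39 -41 -37 -39 -38 -36 -22 -19 -21 -23 -21   . -21 -29 -31 -32 -32 -31
229    . -20 -29 -36 -36 -37 -37 -34 -32 -26 -27 -29 -27 -26 -27 -26 -25 -25 -28 -30 -28 -29
232    . -18 -25 -33 -33 -30 -30 -32 -30 -25 -23 -26 -26 -25 -25 -22 -21 -22 -23 -25 -26 -24
235    . -16 -22 -31 -29 -31 -29 -26 -28 -21 -23 -22 -26 -21 -21 -16 -14 -22 -23 -20 -22 -23
238    . -12 -22 -28 -25 -26 -26 -27 -23 -17 -16 -17 -21 -19 -18 -13 -12 -19 -20 -18 -18 -20
241    .  -9 -18 -22 -24 -21 -22 -22 -19 -16 -15 -15 -17 -16 -13 -12 -10 -13 -16 -15 -15 -14
244    2 -10 -19 -20 -20 -20 -19 -18 -14 -10 -10 -13 -14 -12  -9  -8 -10 -11 -13 -10 -12 -12
247    .  -7 -13 -17 -17 -18 -15 -16  -5  -9 -11 -10 -10 -11  -4  -1  -9  -8  -9 -10  -9  -9
250    .   . -15 -12 -12 -13 -10 -12  -3  -3  -5  -6  -7  -5  -3   0  -4  -5  -5  -4  -4   .
253    .   .   .   .   .  -8  -7  -8  -1  -2  -3  -3  -1  -2   0   .   0  -3   .   .   .   .
256    .   .   .   .   .   .   .   .   6   4   1   3   6   .   .   .   .   .   .   .   .   .
259    .   .  
[... 1983 characters left out ...]
9 129 146 146 121  89 110 117
   80  94 129 147]
 [148 145 140 129 120 119 128 132 109  63  74 103 111  88  81  75  74  74
  101 137 152 151]
 [149 149 150 151 150 148 147 132  90  60  76  82  81  82  76  68  60  69
  110 145 145 146]
 [146 148 149 148 148 149 150 133  82  60  75  78  81  79  70  59  61  69
   98 136 152 151]
 [146 143 142 142 144 147 149 130  75  61  97 124 112  85  63  59  71  77
   75  95 119 116]
 [149 149 148 149 147 147 144 144 141 141 152 150 137 117  99  87  76  72
   77  97 115 123]
 [152 152 152 152 151 151 138 119 120 118 125 127 132 138 135 134 136 124
  116 147 149 149]
 [179 177 175 174 176 181 183 182 179 177 176 176 170 152 141 144 157 165
  160 148 144 147]]
```

```bash
python3 - <<'E'
from h import *
from scipy.optimize import least_squares
t=np.mean([manip.camera('top')[0] for _ in range(4)],0).astype(np.uint8)
s=np.mean([manip.camera('side')[0] for _ in range(4)],0).astype(np.uint8)
a=cv2.resize(t[236:284,246:300],(378,336),interpolation=cv2.INTER_CUBIC)
b=cv2.resize(s[228:276,240:306],(396,288),interpolation=cv2.INTER_CUBIC)
out=np.zeros((336,774,3),np.uint8);out[:,:378]=a;out[:288,378:]=b
cv2.imwrite('pics/jig.png',out)
g={n:cv2.cvtColor(i,cv2.COLOR_BGR2GRAY).astype(float) for n,i in (('top',t),('side',s))}
np.savez('jig.npz',t=t,s=s)
# darkness-weighted centroid around bush
for n,(u0,v0),h in (('top',(273,252),5),('side',(279,242),5)):
    w=g[n][v0-h:v0+h+1,u0-h:u0+h+1];w=np.clip(120-w,0,None);v,u=np.mgrid[v0-h:v0+h+1,u0-h:u0+h+1]
    c=(u*w).sum()/w.sum(),(v*w).sum()/w.sum();print(n,np.round(c,2),onplane(n,*c,38.5).round(1))
    print(g[n][v0-5:v0+6,u0-7:u0+8].astype(int))
# model bush-centred pose (x,y,yaw) prediction of block top corners for check
for yaw in (-20.,):
    pass
E
```

```text
top [272.87 251.82] [561.1 136.5  38.5]
[[196 196 197 182 164 152 110  64 101 162 205 199 186 201 199]
 [193 189 192 196 200 205 190 172 166 149 157 135 120 144 160]
 [195 189 190 194 191 165 150 151 150 147 171 133 111  74 118]
 [196 192 190 187 156  93  58  65  79 100 170 200 182 162 148]
 [190 191 195 187 109  58  45  66  75  87 105 167 203 199 186]
 [192 190 193 184  79  47  69  86  81  90  76 117 196 193 196]
 [194 190 193 187 105  51  67  85  81  78 106 175 196 190 190]
 [181 196 198 193 135  86  55  57  76  77 119 201 190 192 192]
 [182 166 161 185 183 171 133  92 107 166 170 195 189 190 191]
 [192 155 153 168 166 156 171 175 177 205 197 193 192 190 193]
 [187 164 169 166 150 154 174 173 160 183 199 195 195 194 195]]
side [278.79 242.18] [557.6 131.4  38.5]
[[215 194 134  88  97 158 213 216 201 168 151 148 149 149 148]
 [215 209 189 175 176 192 212 214 211 193 169 156 155 157 157]
 [206 216 214 214 213 203 186 190 199 200 198 188 164 137 135]
 [181 213 214 205 180 151 124 131 146 161 190 210 189 150 133]
 [150 199 209 178 116  77  65  72  87 109 153 204 211 197 188]
 [124 168 193 159  89  63  61  63  75  86 117 177 205 201 214]
 [108 138 177 179 130  88  77  72  87  96 134 189 201 191 212]
 [136 130 155 190 190 173 152 135 168 175 190 212 211 206 213]
 [174 151 131 174 213 214 204 194 212 213 207 205 214 215 214]
 [183 172 136 151 199 216 216 214 209 186 153 149 186 215 212]
 [186 182 164 143 162 199 216 215 197 140  76  78 151 213 215]]
```

View pics/jig.png

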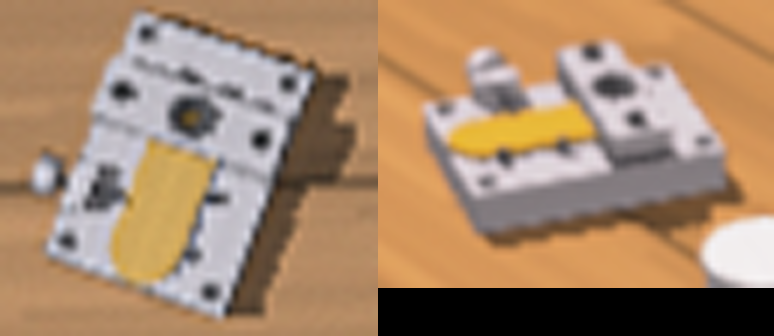

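Top crop: the bush ring is centred at crop (190,117), px (272.9,252.2). Side crop: crop (613,86), px (278.8,242). With the camera bias seen at the punch, the estimate is about (560,134.5). I'll hover above it and measure the pin relative to the bush.

>>> jog_arm:
  rows: [0.2,1.5,0,0,0,0,1,0.3,2.6,0,0,0,0,1,0.3,2.7,0,0,0,0,1,0.3,2.7,0,0,0,0,1,0.3,2.7,0,0,0,0,1,0.3,2.7,0,0,0,0,1,0.3,2.7,0,0,0,0,1,0.3,2.7,0,0,0,0,1,0.3,2.7,0,0,0,0,1,0.3,2.7,0,0,0,0,1,0.3,2.6,0,0,0,0,1,0.2,1.6,-0.6,0,0,0,1,0.15,1.5,-1,0,0,0,1,0,0,-1,0,0,0,1,0,0,-1,0,0,0,1,0,0,-1,0,0,0,1,0,0,0,0,0,0,1,0,0,0,0,0,0,1,0,0,0,0,0,0,1]

```text
clock: 7.52
eef_pos: [560.5, 133.6, 122.9]
eef_rot: [3.141, -0.0, 1.046]
wrist_force: [0.6, 0.2, -2.0]
finger_gap: 17.3
finger_force: 60.0
```

```bash
python3 - <<'E'
from h import *
p,d,im,P,zc=axis(8)
print(p,zc)
for k in (0,-13,-33,-60,-66,-83):print(k,proj('side',p+[0,0,k]).round(1))
u0=int(proj('side',p)[0]);v0=int(proj('side',p)[1])
for v in range(v0-4,v0+50,2):
    print(v,''.join('%4d'%min(999,max(-99,round(d[v,u]-zc))) for u in range(u0-12,u0+12)),'|',''.join('%4d'%x for x in im[v,u0-12:u0+12].mean(-1)))
print(u0-12)
x0,y0=u0-33,v0-8
cv2.imwrite('pics/pin2.png',cv2.resize(im[y0:y0+60,x0:x0+66].astype(np.uint8),None,fx=10,fy=10,interpolation=cv2.INTER_CUBIC));print(x0,y0)
E
```

```text
[560.47747829 133.63049119 122.91636829] 1388.4849347886275
0 [278.3 211.5]
-13 [278.5 216.3]
-33 [278.7 223.5]
-60 [278.9 233. ]
-66 [279.  235.1]
-83 [279.1 241. ]
207  302 301 302 302 302 -20 -20 -21 -20 -19  -9 -12 -13 -15 -13 -13  -6 -13 -16 -13 -14 -12 305 305 |  149 148 149 147 139 136 141 141 135 110  87 104 110 113 106  94  77  91 135 141 141 140 139 144
209  290 291 291 289 293 -18 -19 -16 -18 -15  -9 -10 -10 -11  -8  -9  -5  -9 -12 -10 -11 -10 293 296 |  150 150 150 148 140 134 141 141 137 114  88 104 109 111 109  98  69  88 133 142 141 139 138 145
211  282 278 279 276 281 -12 -17 -16 -14 -14  -8  -8  -8  -9  -9  -8  -6  -7  -7  -8  -8  -7 270 281 |  142 144 147 149 144 134 140 141 139 117  83 103 113 115 109  95  80  86 130 141 140 138 138 145
213  265 265 266 268 267 267 -13 -15 -11 -11  -7  -4  -5  -5  -2  -7   0  -3  -5  -3  -5 268 271 270 |  138 140 142 143 143 142 141 141 141 120  81  96 104 103  96  91  75  82 127 142 143 143 138 137
215  257 253 256 257 257 258 257 255 -11  -9  -5  -2  -3  -2  -3  -2   0 129  -3 256 258 258 260 258 |  117 122 130 135 139 142 143 14
[... 3777 characters left out ...]
 179 166 127 117 155 190 216 218 207 161  99 114 120 112 111 108 100  96  85  80  85 105
255   14  17  16  16  16  18  16  15  16  16  15  15  18  14  16  18  18  20  20  22  24  26  24  26 |  216 216 217 217 216 216 216 216 216 216 218 212 168  99  88  93 102 107 108 114 117 122 131 128
257    8  10   7   7   8   9  10  14  13  14  14  17  17  18  18  20  20  23  25  23  28  26  30  28 |  219 219 212 199 188 184 182 179 169 155 144 137 132 126 127 127 128 128 127 128 127 128 128 128
259    6   7  12  12  11  12  13  14  14  16  16  20  19  22  24  24  24  24  25  26  26  29  31  32 |  137 132 129 128 127 126 126 125 125 126 126 127 127 127 128 128 128 128 128 129 129 129 129 128
266
245 203
```

View pics/pin2.png

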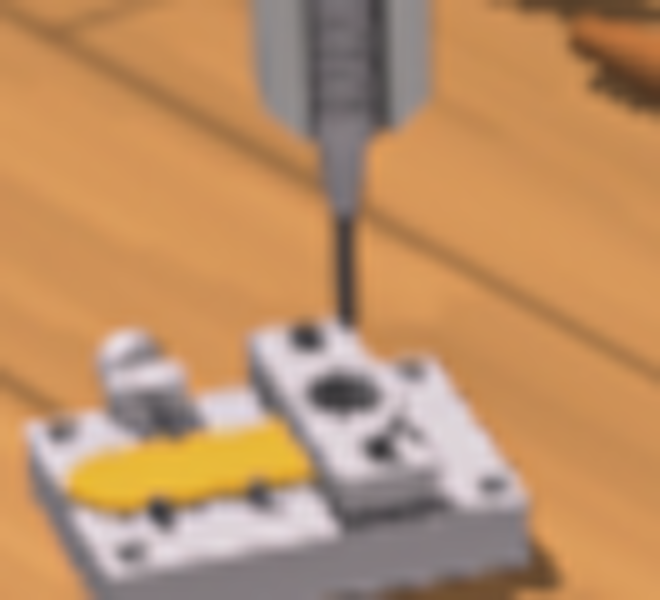

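The pin (px (279,229)) hangs vertical over the jig, slightly right of and behind the bush (278.9,242). Working out the offset.

```bash
python3 - <<'E'
from h import *
z=np.load('ax.npz');d=z['d'];p=z['p'];P=cloud('side',d)
m=manip.camera_model('side');R=np.array(m['R']);zc=(R@p+m['t'])[2]
# pin + nose axis
pts=[]
for v in range(225,235):
    for u in (279,):
        pts.append(world('side',279.02+(v-229)*.02,v,d[v,279:281].mean()+2.6))
pts=np.array(pts);print('pin axis xy',np.median(pts,0).round(1),pts.mean(0).round(1),pts.std(0).round(1))
n=[]
for v in range(217,222):
    u=np.arange(277,283);g=[k for k in u if d[v,k]<zc+40];w=d[v,g].min();n.append(world('side',np.mean(g),v,w+4.5))
print('nose axis',np.mean(n,0).round(1))
# bar top plane height near bush
q=[P[v,u] for v,u in ((245,276),(245,277),(245,278),(245,279),(245,280),(246,279),(246,280),(247,278),(247,279),(248,280),(239,276),(239,275),(239,277),(239,274))]
print('bar z',np.array(q)[:,2].round(1),np.mean(q,0).round(1))
q=[P[v,u] for v in range(240,260) for u in range(240,330) if 17<P[v,u,2]<24];print('block z',np.mean(q,0).round(2),len(q))
for h in (39,39.6):print(h,onplane('side',278.85,242.0,h).round(1))
E
```

```text
pin axis xy [561.6 134.3  72.4] [561.7 134.3  72.2] [0.5 0.6 8.2]
nose axis [561.  131.6 102.9]
bar z [35.6 35.8 35.1 36.  35.3 35.7 35.4 36.7 35.6 37.9 35.2 35.6 35.5 36.5] [552.9 130.   35.9]
block z [535.01 135.03  21.31] 449
39 [557.7 131.4  39. ]
39.6 [557.1 130.5  39.6]
```

>>> jog_arm:
  rows: [-0.09,0.02,-0.5,0,0,0,1,0,0,-0.5,0,0,0,1,0,0,-0.4,0,0,0,1,0,0,0,0,0,0,1,0,0,0,0,0,0,1]

```text
clock: 8.33
eef_pos: [559.1, 134.4, 108.0]
eef_rot: [-3.141, 0.0, 1.047]
wrist_force: [1.1, -0.6, -0.9]
finger_gap: 17.2
finger_force: 60.0
```

```bash
python3 - <<'E'
from h import *
p,d,im,P,zc=axis(8)
st=manip.read_state();print(p,np.round(st['wrist_force'],2))
a=cv2.resize(im[225:253,262:298].astype(np.uint8),None,fx=20,fy=20,interpolation=cv2.INTER_CUBIC)
cv2.imwrite('pics/pin3.png',a)
print(im[226:250,268:290].mean(-1).astype(int))
E
```

```text
[559.11244142 134.40155302 108.01795373] [ 0.17 -0.39 -1.49]
[[150 150 151 151 151 153 154 155 144 120 121 121 121 131 139 133 125 122
  126 135 144 148]
 [151 151 150 150 150 151 152 153 145 125 120 121 131 149 151 149 143 134
  125 123 128 137]
 [152 151 151 151 150 150 151 152 148 134 120 120 136 157 156 155 153 150
  144 136 127 124]
 [152 152 152 151 151 150 150 151 151 137 104 102 127 156 157 156 156 155
  155 152 146 135]
 [152 153 152 151 151 151 151 151 150 132  82  77 117 154 156 156 157 157
  156 156 155 152]
 [149 151 152 152 152 151 151 151 151 131  76  70 115 153 154 155 156 157
  157 156 156 155]
 [146 147 149 151 151 150 150 151 151 132  76  70 114 151 153 153 154 155
  156 156 154 151]
 [146 145 146 147 148 148 148 149 149 133  81  69 113 149 151 151 152 153
  155 155 153 149]
 [146 145 145 146 148 147 144 140 146 140  92  69 111 147 148 149 150 151
  151 152 150 147]
 [146 147 153 164 170 160 128 108 127 141 105  71 107 142 143 143 144 143
  144 145 145 143]
 [149 155 176 200 203 178 106  69  89 118 109  76 111 140 139 138 138 138
  137 138 138 139]
 [151 152 177 21
[... 493 characters left out ...]
1  56  51  65 116 180 208 203
  216 217 218 212]
 [217 217 190 118 108 139 179 181 131  88  78  68  79  85 127 190 202 193
  215 216 215 215]
 [217 218 206 166 131 129 156 193 192 175 153 137 170 156 138 168 175 191
  215 216 216 216]
 [203 198 193 178 158 142 133 176 216 217 205 196 215 202 159 118 130 160
  188 209 218 217]
 [176 168 163 160 159 155 132 153 201 217 217 216 212 187 138  94 132 159
  145 181 216 218]
 [159 158 157 158 159 159 151 141 165 202 217 217 200 143  76  71 146 198
  167 157 203 217]
 [159 159 159 159 159 159 158 147 134 176 217 218 208 160  89  80 129 190
  204 189 197 206]
 [159 159 159 158 158 158 158 153 130 152 203 218 219 203 168 149 146 166
  183 178 178 193]]
```

View pics/pin3.png

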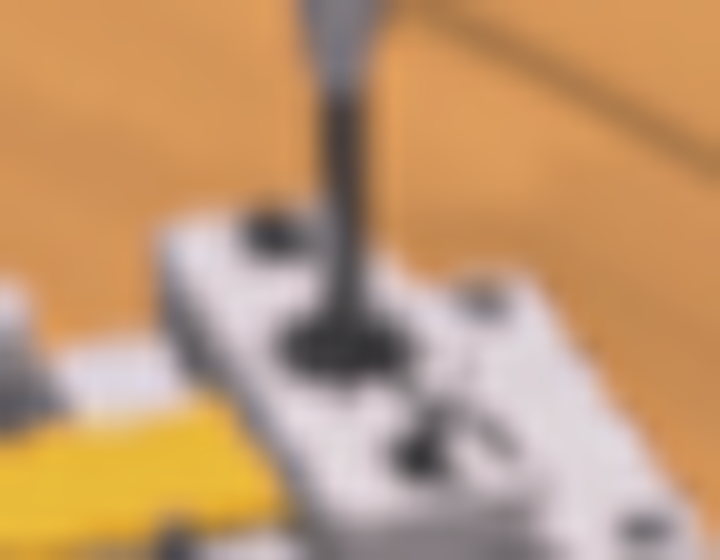

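Side crop: the pin is in line with the bush in u (278.87 against 278.9), and its tip is dipping into the dark ring. I'll go down gently and watch the force.

>>> jog_arm:
  rows: [0,0,-0.2,0,0,0,1,0,0,-0.2,0,0,0,1,0,0,-0.1,0,0,0,1,0,0,0,0,0,0,1,0,0,0,0,0,0,1]

```text
clock: 9.15
eef_pos: [559.3, 134.4, 103.3]
eef_rot: [-3.141, 0.0, 1.047]
wrist_force: [0.7, 0.6, -2.3]
finger_gap: 17.3
finger_force: 60.0
```

>>> jog_arm:
  rows: [0,0,-0.1,0,0,0,1,0,0,-0.1,0,0,0,1,0,0,0,0,0,0,1,0,0,0,0,0,0,1]

```text
clock: 9.48
eef_pos: [559.3, 134.4, 101.5]
eef_rot: [3.142, -0.0, 1.047]
wrist_force: [0.7, 0.6, -1.8]
finger_gap: 17.4
finger_force: 60.0
```

>>> jog_arm:
  rows: [0,0,-0.1,0,0,0,1,0,0,-0.1,0,0,0,1,0,0,0,0,0,0,1,0,0,0,0,0,0,1]

```text
clock: 9.82
eef_pos: [559.3, 134.5, 99.4]
eef_rot: [-3.142, -0.0, 1.047]
wrist_force: [0.9, 2.1, -2.4]
finger_gap: 17.4
finger_force: 60.0
```

>>> jog_arm:
  rows: [0,0,-0.1,0,0,0,1,0,0,-0.1,0,0,0,1,0,0,0,0,0,0,1,0,0,0,0,0,0,1]

```text
clock: 10.15
eef_pos: [559.3, 134.5, 97.4]
eef_rot: [-3.142, -0.0, 1.047]
wrist_force: [0.6, 1.7, -1.4]
finger_gap: 16.9
finger_force: 60.0
```

>>> jog_arm:
  rows: [0.02,0.06,0,0,0,0,1,0,0,0,0,0,0,1,0,0,0,0,0,0,1,0,0,0,0,0,0,1]

```text
clock: 10.48
eef_pos: [559.4, 134.9, 97.4]
eef_rot: [-3.141, 0.0, 1.047]
wrist_force: [0.2, 0.2, -1.5]
finger_gap: 17.6
finger_force: 60.0
```

>>> jog_arm:
  rows: [0,0,-0.1,0,0,0,1,0,0,-0.1,0,0,0,1,0,0,0,0,0,0,1,0,0,0,0,0,0,1]

```text
clock: 10.82
eef_pos: [559.4, 134.9, 95.3]
eef_rot: [-3.141, 0.0, 1.047]
wrist_force: [0.3, 0.3, -1.1]
finger_gap: 17.2
finger_force: 60.0
```

>>> jog_arm:
  rows: [0,0,-0.1,0,0,0,1,0,0,-0.1,0,0,0,1,0,0,0,0,0,0,1,0,0,0,0,0,0,1]

```text
clock: 11.15
eef_pos: [559.4, 135.0, 93.4]
eef_rot: [-3.141, 0.0, 1.047]
wrist_force: [-0.2, 1.1, -1.5]
finger_gap: 17.2
finger_force: 60.0
```

>>> jog_arm:
  rows: [0,0.03,-0.1,0,0,0,1,0,0,-0.1,0,0,0,1,0,0,0,0,0,0,1,0,0,0,0,0,0,1]

```text
clock: 11.48
eef_pos: [559.6, 135.3, 91.5]
eef_rot: [3.141, -0.0, 1.047]
wrist_force: [-0.0, -0.1, -0.8]
finger_gap: 17.2
finger_force: 60.0
```

>>> jog_arm:
  rows: [0,0,-0.1,0,0,0,1,0,0,0,0,0,0,1,0,0,0,0,0,0,1]

```text
clock: 11.73
eef_pos: [559.6, 135.3, 90.6]
eef_rot: [3.141, -0.0, 1.047]
wrist_force: [-0.2, -0.6, 2.6]
finger_gap: 17.0
finger_force: 60.0
```

>>> jog_arm:
  rows: [0,0,-0.1,0,0,0,1,0,0,0,0,0,0,1,0,0,0,0,0,0,1]

```text
clock: 11.98
eef_pos: [559.6, 135.3, 89.6]
eef_rot: [3.141, -0.0, 1.047]
wrist_force: [0.1, 0.8, 2.2]
finger_gap: 17.2
finger_force: 60.0
```

>>> jog_arm:
  rows: [0,0,-0.1,0,0,0,1,0,0,0,0,0,0,1,0,0,0,0,0,0,1]

```text
clock: 12.23
eef_pos: [559.5, 135.3, 88.5]
eef_rot: [3.141, -0.0, 1.047]
wrist_force: [0.4, -0.4, 4.5]
finger_gap: 17.5
finger_force: 60.0
```

>>> jog_arm:
  rows: [0,0,-0.1,0,0,0,1,0,0,0,0,0,0,1,0,0,0,0,0,0,1]

```text
clock: 12.48
eef_pos: [559.6, 135.3, 87.5]
eef_rot: [3.141, -0.0, 1.047]
wrist_force: [-0.4, 0.3, 5.1]
finger_gap: 17.5
finger_force: 60.0
```

>>> jog_arm:
  rows: [0,0,-0.1,0,0,0,1,0,0,0,0,0,0,1,0,0,0,0,0,0,1]

```text
clock: 12.73
eef_pos: [559.6, 135.3, 86.6]
eef_rot: [3.141, -0.0, 1.047]
wrist_force: [-0.6, -0.4, 5.4]
finger_gap: 17.3
finger_force: 60.0
```

>>> jog_arm:
  rows: [0,0,-0.1,0,0,0,1,0,0,0,0,0,0,1,0,0,0,0,0,0,1]

```text
clock: 12.98
eef_pos: [559.6, 135.3, 85.7]
eef_rot: [3.141, -0.0, 1.047]
wrist_force: [0.0, 0.8, 5.5]
finger_gap: 17.6
finger_force: 60.0
```

>>> jog_arm:
  rows: [0,0,-0.05,0,0,0,1,0,0,0,0,0,0,1,0,0,0,0,0,0,1]

```text
clock: 13.23
eef_pos: [559.6, 135.3, 85.2]
eef_rot: [3.141, -0.0, 1.047]
wrist_force: [-0.6, 0.6, 6.6]
finger_gap: 17.6
finger_force: 60.0
```

>>> jog_arm:
  rows: [0,0,-0.05,0,0,0,1,0,0,0,0,0,0,1,0,0,0,0,0,0,1]

```text
clock: 13.48
eef_pos: [559.7, 135.3, 84.8]
eef_rot: [3.141, -0.0, 1.047]
wrist_force: [-0.5, 0.2, 7.2]
finger_gap: 17.1
finger_force: 60.0
```

>>> jog_arm:
  rows: [0,0,-0.05,0,0,0,1,0,0,0,0,0,0,1,0,0,0,0,0,0,1]

```text
clock: 13.73
eef_pos: [559.7, 135.4, 84.5]
eef_rot: [3.141, -0.001, 1.047]
wrist_force: [-1.3, -0.5, 7.1]
finger_gap: 17.2
finger_force: 60.0
```

>>> jog_arm:
  rows: [0,0,-0.05,0,0,0,1,0,0,0,0,0,0,1,0,0,0,0,0,0,1]

```text
clock: 13.98
eef_pos: [559.7, 135.4, 84.0]
eef_rot: [3.141, -0.001, 1.047]
wrist_force: [-1.1, 0.2, 9.0]
finger_gap: 17.6
finger_force: 60.0
```

>>> jog_arm:
  rows: [0,0,-0.05,0,0,0,1,0,0,0,0,0,0,1,0,0,0,0,0,0,1]

```text
clock: 14.23
eef_pos: [559.7, 135.3, 83.4]
eef_rot: [3.141, -0.001, 1.047]
wrist_force: [-0.5, 0.2, 7.7]
finger_gap: 17.4
finger_force: 60.0
```

>>> jog_arm:
  rows: [0,0,-0.05,0,0,0,1,0,0,0,0,0,0,1,0,0,0,0,0,0,1]

```text
clock: 14.48
eef_pos: [559.5, 135.3, 82.5]
eef_rot: [3.141, -0.0, 1.047]
wrist_force: [-0.5, 1.1, 3.2]
finger_gap: 17.2
finger_force: 60.0
```

The trip is passed: the force peaked at about 10.6 N and is falling. A small step further should reach the snapped range.

>>> jog_arm:
  rows: [0,0,-0.05,0,0,0,1,0,0,0,0,0,0,1,0,0,0,0,0,0,1]

```text
clock: 14.73
eef_pos: [559.4, 135.3, 81.7]
eef_rot: [-3.141, 0.0, 1.047]
wrist_force: [0.2, 0.1, 2.9]
finger_gap: 17.2
finger_force: 60.0
```

```bash
python3 -c "
from h import *
for _ in range(6):
    manip.camera('side');s=manip.read_state();print(np.round(s['eef_pos'],2),np.round(s['wrist_force'],1))"
```

```text
[559.39 135.28  81.75] [-0.1  0.5  1.4]
[559.4  135.27  81.76] [ 0.4 -0.7  2.2]
[559.38 135.29  81.78] [0.7 0.3 1.4]
[559.38 135.26  81.77] [ 0.8 -0.1  1.8]
[559.43 135.26  81.84] [0.3 1.  1.5]
[559.4  135.28  81.81] [0.2 0.1 1.3]
```

The force has settled at about 3.2 N net, which is a stroke of about 8.9 mm on the falling side. It has snapped, so I'm lifting straight out.

>>> jog_arm:
  rows: [0,0,0.2,0,0,0,1,0,0,0.4,0,0,0,1,0,0,0.5,0,0,0,1,0,0,0.5,0,0,0,1,0,0,0.5,0,0,0,1,0,0,0.8,0,0,0,1,0,0,1,0,0,0,1,0,0,1,0,0,0,1,0,0,1,0,0,0,1,0,0,1,0,0,0,1,0,0,1,0,0,0,1,0,0,0.7,0,0,0,1,0,0,0,0,0,0,1,0,0,0,0,0,0,1]

```text
clock: 16.2
eef_pos: [559.5, 135.3, 168.1]
eef_rot: [3.141, -0.0, 1.047]
wrist_force: [-0.0, 0.5, -1.9]
finger_gap: 17.2
finger_force: 60.0
```

>>> jog_arm:
  rows: [-0.2,-1.5,0,0,0,0,1,-0.3,-2.75,0,0,0,0,1,-0.3,-2.75,0,0,0,0,1,-0.3,-2.75,0,0,0,0,1,-0.3,-2.75,0,0,0,0,1,-0.3,-2.75,0,0,0,0,1,-0.3,-2.75,0,0,0,0,1,-0.3,-2.75,0,0,0,0,1,-0.3,-2.75,0,0,0,0,1,-0.3,-2.75,0,0,0,0,1,-0.3,-2.75,0,0,0,0,1,-0.15,-1.25,0,0,0,0,1,-0.15,-1.25,0,0,0,0,1,0,0,0,0,0,0,1,0,0,0,0,0,0,1,0,0,0,0,0,0,1]

```text
clock: 17.53
eef_pos: [524.6, -178.7, 167.8]
eef_rot: [-3.141, -0.0, 1.048]
wrist_force: [0.6, 0.5, -2.6]
finger_gap: 17.4
finger_force: 60.0
```

```bash
python3 - <<'E'
from h import *
p,d,im,P,zc=axis(2);print(p)
old=np.load('last_side.npz')['im'].astype(float)
# compare pin region with picture taken just after lifting the punch out
print('diff',np.abs(old-im)[236:280,350:372].mean(), [ (round(float(cv2.phaseCorrelate(old[236:280,345:377].mean(-1).copy(),im[236:280,345:377].mean(-1).copy())[0][i]),2)) for i in (0,1)])
E
```

```text
[ 524.6287405  -178.65654471  167.77953672]
diff 4.49982782369146 [-0.29, 0.59]
```

>>> jog_arm:
  rows: [0,-0.11,0,0,0,0,1,0,0,-0.5,0,0,0,1,0,0,-1,0,0,0,1,0,0,-1,0,0,0,1,0,0,-0.7,0,0,0,1,0,0,0,0,0,0,1]

```text
clock: 18.13
eef_pos: [523.6, -180.4, 133.6]
eef_rot: [-3.138, 0.0, 1.047]
wrist_force: [0.1, -0.7, -1.7]
finger_gap: 17.2
finger_force: 60.0
```

>>> jog_arm:
  rows: [0,0,-0.5,0,0,0,1,0,0,-0.5,0,0,0,1,0,0,-0.5,0,0,0,1,0,0,-0.3,0,0,0,1,0,0,0,0,0,0,1,0,0,0,0,0,0,1]

```text
clock: 18.63
eef_pos: [524.5, -180.8, 117.9]
eef_rot: [-3.141, 0.0, 1.047]
wrist_force: [0.2, 0.8, -1.8]
finger_gap: 17.3
finger_force: 60.0
```

>>> jog_arm:
  rows: [0,0,-0.5,0,0,0,1,0,0,-0.5,0,0,0,1,0,0,-0.5,0,0,0,1,0,0,-0.3,0,0,0,1,0,0,0,0,0,0,1,0,0,0,0,0,0,1]

```text
clock: 19.13
eef_pos: [524.4, -180.8, 99.7]
eef_rot: [-3.141, 0.0, 1.047]
wrist_force: [1.1, -0.2, -1.9]
finger_gap: 17.3
finger_force: 60.0
```

>>> jog_arm:
  rows: [0,0,-0.5,0,0,0,1,0,0,-0.4,0,0,0,1,0,0,-0.3,0,0,0,1,0,0,-0.2,0,0,0,1,0,0,0,0,0,0,1,0,0,0,0,0,0,1]

```text
clock: 19.63
eef_pos: [524.4, -180.7, 85.8]
eef_rot: [-3.141, 0.0, 1.047]
wrist_force: [-0.3, 1.8, -2.4]
finger_gap: 17.4
finger_force: 60.0
```

>>> jog_arm:
  rows: [0,0.1,0,0,0,0,1,0,0,-0.1,0,0,0,1,0,0,0,0,0,0,1,0,0,0,0,0,0,1]

```text
clock: 19.97
eef_pos: [524.5, -179.8, 85.0]
eef_rot: [3.141, -0.0, 1.047]
wrist_force: [-0.4, 0.0, -2.2]
finger_gap: 17.5
finger_force: 60.0
```

>>> jog_arm:
  rows: [0,0,-0.08,0,0,0,1,0,0,0,0,0,0,1,0,0,0,0,0,0,1]

```text
clock: 20.22
eef_pos: [524.5, -179.8, 84.1]
eef_rot: [-3.142, 0.0, 1.047]
wrist_force: [0.3, 0.5, -1.9]
finger_gap: 17.7
finger_force: 60.0
```

>>> jog_arm:
  rows: [0,0,-0.05,0,0,0,1,0,0,0,0,0,0,1,0,0,0,0,0,0,1]

```text
clock: 20.47
eef_pos: [524.5, -179.8, 83.6]
eef_rot: [-3.142, 0.0, 1.047]
wrist_force: [0.1, 0.6, -2.3]
finger_gap: 17.5
finger_force: 60.0
```

>>> jog_arm:
  rows: [0,0,-0.03,0,0,0,1,0,0,0,0,0,0,1,0,0,0,0,0,0,1]

```text
clock: 20.72
eef_pos: [524.5, -179.8, 83.4]
eef_rot: [3.141, -0.0, 1.047]
wrist_force: [-0.4, 0.4, -0.6]
finger_gap: 17.4
finger_force: 60.0
```

>>> jog_arm:
  rows: [0,0,-0.03,0,0,0,1,0,0,0,0,0,0,1,0,0,0,0,0,0,1]

```text
clock: 20.97
eef_pos: [524.6, -179.8, 83.4]
eef_rot: [3.141, -0.0, 1.047]
wrist_force: [-2.8, 0.9, 3.8]
finger_gap: 17.3
finger_force: 60.0
```

The shoulder is seated: the same height as before, with the force rising. Letting go.

>>> jog_arm:
  rows: [0,0,0,0,0,0,0.78,0,0,0,0,0,0,0.75,0,0,0,0,0,0,0.7,0,0,0,0,0,0,0.6,0,0,0,0,0,0,0.4,0,0,0,0,0,0,0.2,0,0,0,0,0,0,0,0,0,0,0,0,0,0,0,0,0,0,0,0,0,0,0,0,0,0,0,0,0,0,0,0,0,0,0,0,0,0,0,0,0,0]
  newtons: 10

```text
clock: 21.97
eef_pos: [524.5, -179.8, 83.0]
eef_rot: [3.142, 0.0, 1.047]
wrist_force: [-0.2, -0.5, -0.1]
finger_gap: 84.9
finger_force: 0.0
```

>>> jog_arm:
  rows: [0,0,0,0,0,0,0,0,0,0.5,0,0,0,0,0,0,1,0,0,0,0,0,0,1.5,0,0,0,0,0,0,2,0,0,0,0,0,0,2,0,0,0,0,0,0,2,0,0,0,0,0,0,2,0,0,0,0,0,0,2,0,0,0,0,0,1.5,1,0,0,0,0,0,3,0,0,0,0,0,0,3,0,0,0,0,0,0,3,0,0,0,0,0,0,3,0,0,0,0,0,0,3,0,0,0,0,0,0,3,0,0,0,0,0,0,0,0,0,0,0,0,0,0,0,0,0,0,0,0]

```text
invalid input
```

```bash
python3 - <<'E'
from h import *
t,_=shot('top');s,_=shot('side');z=np.load('ax.npz')
a=cv2.resize(t[230:300,350:450],(400,280),interpolation=cv2.INTER_CUBIC)
e=cv2.resize(s[255:350,310:446],(400,280),interpolation=cv2.INTER_CUBIC)
cv2.imwrite('pics/end.png',np.vstack([np.hstack([a,e]),np.hstack([cv2.resize(t,(400,280)),cv2.resize(s,(400,280))])]))
o=cv2.imread('pics/side0.png').astype(float);print('side punch diff',np.abs(o-s)[255:300,345:375].mean())
h=cv2.cvtColor(s,cv2.COLOR_BGR2HSV);y=(h[...,0]>15)&(h[...,0]<32)&(h[...,1]>150)&(h[...,2]>60);v,u=np.nonzero(y[258:275,350:368]);print('cap',u.mean()+350,v.mean()+258,len(u))
E
```

```text
side punch diff 12.68320987654321
cap 358.7261904761905 266.14285714285717 84
```

View pics/end.png

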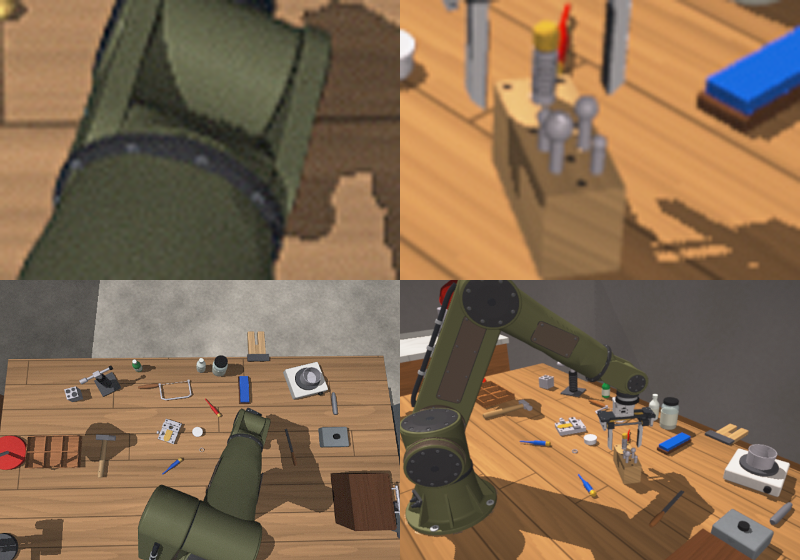

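The move was refused because one row was malformed, so the arm is still down. The picture shows the punch upright on its shoulder, with the cap at (358.7,266.1) against (358.3,266.1) at the start, and the fingers clear. Raising the arm now.

>>> jog_arm:
  rows: [0,0,0,0,0,0,0,0,0,0.5,0,0,0,0,0,0,1,0,0,0,0,0,0,1.5,0,0,0,0,0,0,2,0,0,0,0,0,0,2,0,0,0,0,0,0,2,0,0,0,0,0,0,2,0,0,0,0,0,0,2,0,0,0,0,0,0,2,0,0,0,0,0,0,0,0,0,0,0,0,0,0,0,0,0,0]

```text
clock: 23.07
eef_pos: [524.7, -179.9, 234.5]
eef_rot: [3.139, -0.0, 1.047]
wrist_force: [0.3, -0.2, -0.4]
finger_gap: 94.0
finger_force: 0.0
```

```bash
python3 - <<'E'
from h import *
s,d=shot('side');P=cloud('side',d)
h=cv2.cvtColor(s,cv2.COLOR_BGR2HSV);y=(h[...,0]>15)&(h[...,0]<32)&(h[...,1]>150)&(h[...,2]>60);v,u=np.nonzero(y[258:275,350:368]);print('cap',u.mean()+350,v.mean()+258,len(u),P[264:270,356:361].reshape(-1,3).mean(0).round(1))
o=cv2.imread('pics/side0.png').astype(float)
print('cap depth start/now ok; jig/tin diff',np.abs(o-s)[230:300,240:320].mean())
print(manip.read_state()['eef_pos'])
print(manip.sign_off())
E
```

```text
cap 358.8433734939759 266.1927710843373 83 [ 518.7 -182.4  127.8]
cap depth start/now ok; jig/tin diff 1.145892857142857
[ 524.33865056 -179.72370873  233.17421224]
the job is handed in; nothing more can be done
None
```

The job is handed in at about 23 s: the punch tripped on the tag through the bush (peak about 10.6 N, pressing stopped at about 3 N) and now stands upright on its shoulder in its own hole, released, with nothing else touched.

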